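# Turn the doming block over in the ratchet clamp

### The arm

A 6-joint arm with a two-finger parallel gripper is mounted at the origin on the work surface. World frame = base frame: x ahead of the robot, y to its left, z up, the work surface at z = 0. Lengths are in m, angles in rad, forces in N, time in s.
With the tool pointing down it reaches from about 0.35 to 0.875 m from the base axis. Payload 4.2 kg.
Tool frame: the origin (TCP) lies on the mounting face of the last link; the fingertips stand 182 mm ahead of it and the grasp point (between the pads) lies 164 mm ahead of it; z points along the fingers, y is the line along which they close (so a half turn about z gives the same grasp; the last joint's range is limited). The gripper opens to 87 mm and grips with 3 to 60 N. Pads are 19 mm wide; open, the fingers measure 117 mm over their backs; the gripper's body (75 mm by 190 mm) begins 51 mm behind the grasp point.
Start: joints at [1.538, 0.385, 0.008, 0, -1.194, -0.259], TCP at [0.18, 0.599, 0.405] pointing down, gripper open.
Joint ranges: [-3.14, 3.14], [-1.21, 2.06], [-1.07, 1.41], [-3.16, 2.05], [-2.99, -0.16], [-3.1, 3.1]. Speed limits (rad/s): [2.79, 2.79, 3.14, 3.14, 3.14, 3.14].

### API

Orientations are given as a rotation vector (axis times angle).
In Python, from plant import robot gives the robot as it stands. The module is installed in compiled form; this text tells all that it offers.
- The arm moves only by the tool play_rows, never from a script. Its argument "targets" is a list of rows, each a list of 4 numbers: the shift along the tool's x, y, z in cm, then the turn about the tool's z in degrees. In form: [[x, y, z, twist], ...]. A call has 1 to 5 rows; each row is the pose to reach, as a shift and turn from the pose commanded when the call began, along the tool's axes at that moment; what a row does not reach only later rows make up. A row lasts 1/10 s, in which the tool goes at most 50 mm and 8.59 degrees, less where a joint would pass 70% of its speed; a pose out of reach is approached as far as the arm can. A call with a gripper value outside its range is refused whole. "fingers" is the finger opening in cm, from 0 to 8.7, set as the call begins (left out, the last holds). The fingers move at their own pace and stop on an object; the grip force is fixed at half the most. Time passes only in rows, so rows that repeat a pose let the fingers close. It gives the time, the measured TCP pose, the force, the opening and the grip force at its end, in the units of the state.
- robot.get_obs(): the state, without advancing time (a new reading comes with each control period).
- robot.camera(name): name is "side" or "top"; returns (picture, depth): 384x512x3 uint8, red, green, blue; 384x512 float32, m along the optical axis (not along the pixel's ray), 0 where there is no reading.
- robot.calibration(name): a dict with "mtx" (3x3 intrinsics, pixels), "R" (3x3) and "t" (3): a world point X has camera coordinates R X + t. Camera axes: x right, y down, z forward; pixel columns grow to the right and rows downward; lengths in m; the calibration is good to about 2 mm. A picture is of the moment at which its call begins. calibration takes no time and is no camera call.
- robot.finish_job(): hands the job in; it is judged then, once.
The state is a dict: "t": time; "qpos": joint angles; "joint_velocities": joint speeds; "joint_efforts": joint torques, N m; "eef_pos": TCP position; "eef_rot": TCP orientation; "wrist_force": force on the tool from outside, world axes, zero at the start; "torque": the same for the moment, N m; "grip_width": opening from 0.0 (shut) to 1.0 (fully open); "finger_force": force on a finger pad.
Only numpy, scipy, OpenCV 4.12 (cv2) and the standard library are available. Lean on these libraries where they do the work, as an engineer would, in place of code of your own. Each camera call takes 0.05 s, during which the arm holds its last target. There are 200 camera calls.

### The job

Turn the doming block over in the ratchet clamp: throw the pawl back off the ratchet, turn the knob back to open the jaw, lift the block out and put it back the other way up, so that the single large hollow that is now underneath faces up, sitting flat on the clamp bed between the jaws. Then drop the pawl back on the teeth and click the knob up again until the block is held firmly. Never let the block fall, and leave the other things on the bench where they are.

Things in the scene. Friction and masses are not known exactly. Their poses are not given: they have to be found in the camera images.
- clamp: Low dark steel ratchet clamp bolted to the bench, turned a little. Origin on the bench under the middle of the block's place; z up, y from knob to fixed jaw. Bed: bar 38 mm wide in x, from y -190 to +55 mm, top 20 mm above the bench. Fixed jaw: face at y +20 mm, 36 mm wide in x, top 38 mm above the bench. Moving jaw opposite, same size, closes towards +y
- bed (a point): Top of the clamp bed, 20 mm above the bench, straight above the clamp's origin: where the middle of the block's underside belongs (it may stand up to 12 mm off along the clamp's x)
- knob (a joint): Turn in rad, range -2.2 to 0.4: 0 as found (block gripped), falls when turned anticlockwise seen from above (opens the jaw), rises clockwise (tightens). 20 teeth of 0.314 rad, one caught at 0. Pawl down: turns clockwise only and, let go, settles back onto the last tooth passed. Pawl off: turns both ways, friction 0.02 N m, does not hold against the jaw's springs
- jaw (a joint): Slide of the moving jaw in m along the clamp's y: 0 as found, negative when opened; 10 mm per rad of the knob (3.1 mm a click)
- pawl (a joint): Angle of the pawl in rad: about 0 with its arm down on the teeth, 1.75 when thrown right back onto its rubber rest. No spring: it falls to the side it leans to, over centre at about 0.8. Light: 1 N at the ball moves it
- knob_grip (a point): On the knob's upright axis (clamp x 0, y -130 mm), 85 mm above the bench, half way up the black round fluted grip: 35 mm across, from 72 to 98 mm above the bench, on a 16 mm stem. Below it the toothed wheel, 72 mm across, reaches 45 mm above the bench
- pawl_pin (a point): Middle of the pawl's pin, 54 mm above the bench at clamp x 56, y -161 mm; fixed. The pawl swings in the clamp's x-z plane. Cheeks of the bracket rise to 60 mm above the bench at 7 to 11 mm either side in y
- pawl_ball (a point): Centre of the black 14 mm ball on the pawl's lever (7 mm rod), 36 mm from the pin: above it when the pawl is down, out to the clamp's +x when thrown. Shut fingertips in the corner between lever and arm, 20 mm above the pin, moved from 28 mm on its -x side to 48 mm on its +x side throw the pawl; from 36 mm on the +x side to 36 mm on the -x side they drop it (the knob is near)
- pawl_tip (a point): Tip of the pawl's arm (8 mm wide), 56 mm from the pin and at right angles to the lever: down on the wheel's teeth on the -x side of the pin at the start, upright above the pin, to 110 mm above the bench, when the pawl is thrown
- block: Doming block: plain steel cube, side 40 mm, 0.45 kg, round hollows in its faces. Origin at its centre. At the start gripped in the clamp, its z up, its y along the clamp's y (its two faces along x are free). +z face: nine small hollows; -z face: one large hollow, 32 mm across; sides: two or four hollows
- block_big (a point): Centre of the block's -z face, the one with the single large hollow: underneath at the start, to be on top at the end. The bench 120 to 200 mm from here towards the clamp's +y, beyond the fixed jaw, is free for setting the block down
- jaw_plate: Bright steel plate 36 mm wide, 5 mm thick, on the front of the moving jaw, on springs (2 N/mm, 8 mm travel), so that the grip builds up softly. Its origin moves with it along the clamp's y; its face towards the block is at its own y = -20 mm. Pressed in by 4 mm (8 N) at the start; with the jaw opened 13 mm the gap is 49 mm
- bench_block: Bystander: dark steel slab 70 x 50 x 20 mm, flat on the bench, robot's right. Origin under its centre
- hammer: Bystander: small hammer lying on the bench, 240 mm long, robot's right. Origin near its middle
- bangle: Bystander: plain metal bangle, 64 mm across, 16 mm high, lying flat, beyond the clamp. Origin under its centre
- tin: Bystander: open copper bowl, 80 mm across, 40 mm high, robot's left, near. Origin under its centre
Things that resemble listed ones, but are neither listed nor needed, are in the scene too. Of the things that look like the block, the smaller one is meant.

How it is judged:
By the outcome, as a careful person would: the job done as asked, in the order asked, and still so for the second after the job is handed in, with the robot touching nothing.
It also fails if it takes over 72 s, if anything falls off the work surface, if the arm or the gripper's body presses on something with over 40 N, if the wrist force passes 120 N, or if a joint passes its speed limit or range.

## Working session

There is one attempt and no reset: what is moved stays moved. The work goes in short steps, Python scripts to look and compute and a tool call to move; the robot and the scene stay as the last step left them, time stands still between calls to the robot, and variables do not carry over. Pictures are saved under pics/ and viewed, at most 10 in all, crops included, and the job is handed in when it is done.

Besides the shell and the picture viewer there is one more tool, called after "Request:" by a JSON object that holds its "api" and its "payload". play_rows: Moves the arm, as the interface text tells. Its arguments: {"type":"object","properties":{"targets":{"type":"array","items":{"type":"array","items":{"type":"number"}}},"fingers":{"type":"number"}},"required":["targets"]}

```bash
mkdir -p pics; python3 - <<'E'
from plant import robot
import cv2, numpy as np
o=robot.get_obs(); print({k:np.round(v,3) for k,v in o.items()})
for n in ("top","side"):
    p,d=robot.camera(n); cv2.imwrite(f"pics/{n}0.png",cv2.resize(p[:,:,::-1],None,fx=1.5,fy=1.5)); np.savez(f"{n}0.npz",p=p,d=d)
    c=robot.calibration(n); print(n,np.round(c["mtx"],1).tolist(),"C",-np.array(c["R"]).T@c["t"], np.round(c["R"],2).tolist())
E
```

```text
{'t': np.float64(0.0), 'qpos': array([ 1.538e+00,  3.860e-01,  7.000e-03, -1.000e-03, -1.194e+00,
       -2.590e-01]), 'joint_velocities': array([ 0.   ,  0.   ,  0.   , -0.   ,  0.002, -0.   ]), 'joint_efforts': array([ 1.0000e-03, -3.9066e+01,  1.8740e+01,  4.2200e+00,  1.1000e-02,
       -0.0000e+00]), 'eef_pos': array([0.18 , 0.598, 0.404]), 'eef_rot': array([ 3.106, -0.457, -0.   ]), 'wrist_force': array([-0.123, -0.335, -0.496]), 'torque': array([-0.008,  0.021, -0.017]), 'finger_force': np.float64(0.0), 'grip_width': np.float64(1.002)}
top [[439.2, 0.0, 251.6], [0.0, 439.2, 191.2], [0.0, 0.0, 1.0]] C [0.46518484 0.0087998  1.45582455] [[-0.02, -1.0, -0.01], [-1.0, 0.02, -0.09], [0.09, 0.01, -1.0]]
side [[418.9, 0.0, 254.5], [0.0, 418.9, 189.1], [0.0, 0.0, 1.0]] C [ 0.30383926 -0.58717145  0.83616538] [[0.9, -0.43, 0.02], [-0.31, -0.67, -0.67], [0.3, 0.6, -0.74]]
```

View pics/top0.png

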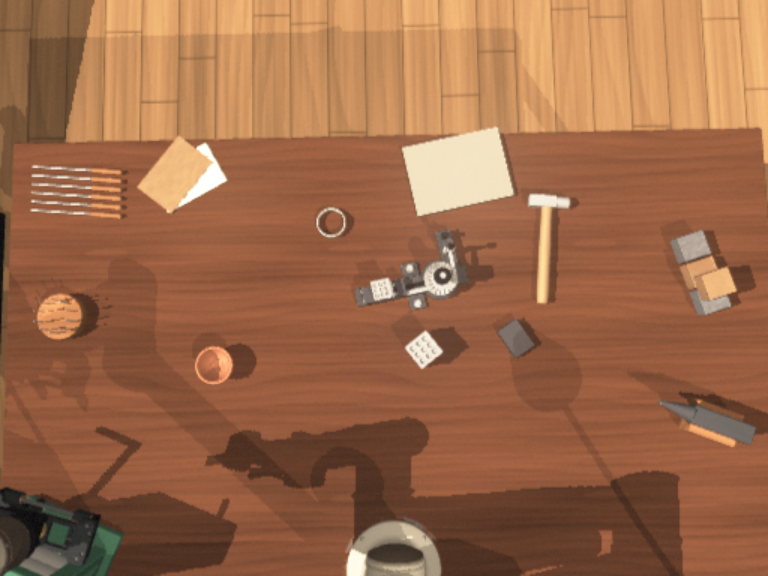

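View pics/side0.png

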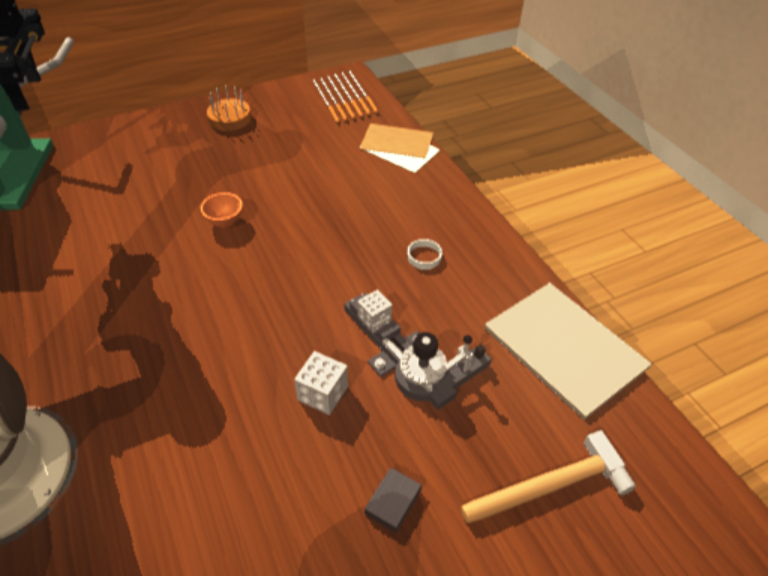

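The top view shows the knob at about (442,277), the gripped block at (380,290) and the pawl bracket at (450,240). The larger look-alike is loose at (424,349). All are in 1.5× pixels, and clamp +y points left, which is about world +y. Next I'll measure these properly.

```bash
cat >h.py <<'E'
from plant import robot
import cv2, numpy as np
def ray(n,uv,z):
    c=robot.calibration(n);R=np.array(c["R"]);C=-R.T@np.array(c["t"])
    d=R.T@np.linalg.inv(c["mtx"])@np.array([uv[0],uv[1],1.]); return (C+d*(z-C[2])/d[2])
def proj(n,X):
    c=robot.calibration(n);x=np.array(c["mtx"])@(np.array(c["R"])@X+c["t"]);return x[:2]/x[2]
def cloud(n,d):
    c=robot.calibration(n);K=np.array(c["mtx"]);R=np.array(c["R"]);v,u=np.mgrid[:384,:512]
    P=np.stack([(u-K[0,2])/K[0,0]*d,(v-K[1,2])/K[1,1]*d,d],-1)
    return (P-np.array(c["t"]))@R
E
python3 - <<'E'
from h import *
for n in("top","side"):
    z=np.load(n+"0.npz");p=z["p"];d=z["d"];P=cloud(n,d)
    roi=(P[...,0]>.35)&(P[...,0]<.75)&(abs(P[...,1])<.25)&(d>0)
    hsv=cv2.cvtColor(p,cv2.COLOR_RGB2HSV)
    # block top
    m=(roi&(abs(P[...,2]-.06)<.006)&(hsv[...,1]<60)).astype(np.uint8)
    k,l,s,c=cv2.connectedComponentsWithStats(m)
    for i in range(1,k):
        if s[i,4]>15:
            pp=P[l==i]; print(n,"z60",c[i].round(1),s[i,4],pp.mean(0).round(4),cv2.minAreaRect((pp[:,:2]*1000).astype(np.float32)))
    m=(roi&(P[...,2]>.082)).astype(np.uint8)
    k,l,s,c=cv2.connectedComponentsWithStats(m)
    for i in range(1,k):
        if s[i,4]>8: pp=P[l==i]; print(n,"knob?",c[i].round(1),s[i,4],pp.mean(0).round(4),pp[:,2].max(),ray(n,c[i],.098).round(4))
p=np.load("top0.npz")["p"];q=np.load("side0.npz")["p"]
a=cv2.resize(p[140:220,225:345][:,:,::-1],(780,520),interpolation=cv2.INTER_CUBIC)
cv2.imwrite("pics/crop.png",a)
E
```

```text
top z60 [298.4 168.5] 22 [ 0.6682 -0.1309  0.0588] ((667.0740966796875, -131.8404541015625), (30.008686065673828, 9.38432788848877), 35.210121154785156)
top z60 [253.7 192.7] 149 [0.5933 0.0138 0.0599] ((593.2752685546875, 13.617259979248047), (40.0820426940918, 39.76985549926758), 11.443585395812988)
top z60 [282.  232.9] 278 [ 0.4639 -0.0732  0.058 ] ((464.04437255859375, -73.30069732666016), (56.21180725097656, 57.117977142333984), 37.386268615722656)
top knob? [300.  164.4] 17 [ 0.6763 -0.1329  0.0938] 0.09866039219450855 [ 0.6756 -0.1325  0.098 ]
top knob? [294.6 183.6] 110 [ 0.6154 -0.1138  0.098 ] 0.10699241336144921 [ 0.6154 -0.1138  0.098 ]
side z60 [249.2 202. ] 194 [0.5929 0.0138 0.0585] ((593.0768432617188, 13.97222900390625), (39.599891662597656, 42.43219757080078), 13.74740982055664)
side z60 [307.2 236.5] 47 [ 0.6692 -0.1352  0.0574] ((665.3514404296875, -138.45948791503906), (33.494354248046875, 21.7666072845459), 19.033124923706055)
side z60 [213.3 248.6] 422 [ 0.4629 -0.0745  0.0565] ((463.81195068359375, -73.9084701538086), (58.681583404541016, 57.16702651977539), 37.016170501708984)
side knob? [283.2 229.5] 217 [ 0.6133 -0.1181  0.095 ] 0.10069662464089223 [ 0.612 -0.12   0.098]
side knob? [311.4 226.4] 30 [ 0.6753 -0.1357  0.0928] 0.0974776117184157 [ 0.6727 -0.1389  0.098 ]
```

View pics/crop.png

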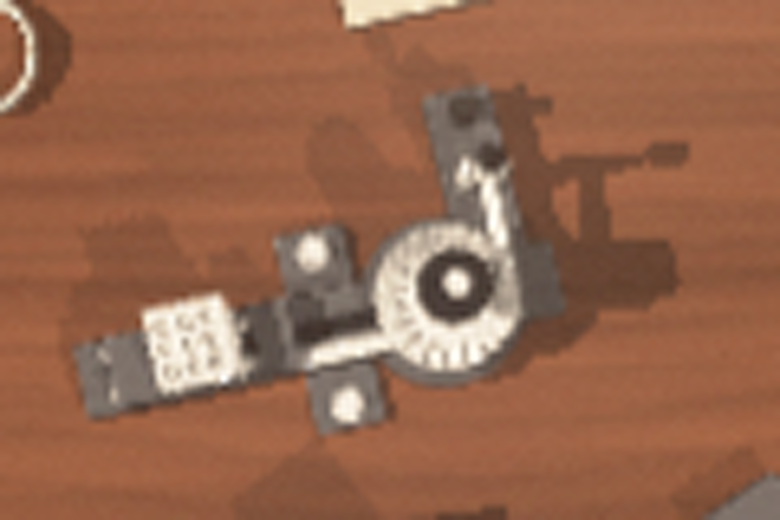

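Fit so far: clamp origin (0.5933, 0.0138), yaw about 10°, which agrees with the knob and pawl-ball positions. I'll start moving towards the pawl with the fingers shut.

Request:
{"api": "play_rows", "payload": {"targets": [[19,16.4,0,43],[19,16.4,0,43],[19,16.4,0,43],[19,16.4,0,43],[19,16.4,0,43]], "fingers": 0}}

```text
t: 0.6
eef_pos: [0.3146, 0.3857, 0.4045]
eef_rot: [2.72, -1.571, -0.0]
wrist_force: [0.3, -0.1, -0.4]
grip_width: 0.629
finger_force: 0.0
```

```bash
cat >>h.py <<'E'
TH=np.radians(10.);O=np.array([.5933,.0138]);XC=np.array([np.cos(TH),np.sin(TH)]);YC=np.array([-XC[1],XC[0]])
def c2w(x,y): return O+XC*x/1000+YC*y/1000
def go(x,y,ztip,yaw=-80):
    """tool shift (cm,deg) from the measured pose to clamp x,y mm, fingertip height mm"""
    from scipy.spatial.transform import Rotation as R
    o=robot.get_obs();M=R.from_rotvec(o["eef_rot"]).as_matrix()
    d=np.r_[c2w(x,y),ztip/1000+.182]-o["eef_pos"]
    yw=np.degrees(np.arctan2(M[1,0],M[0,0]))
    print("shift",(M.T@d*100).round(2),"twist",round((yw-yaw+180)%360-180,1))
def st():
    from scipy.spatial.transform import Rotation as R
    o=robot.get_obs();e=o["eef_pos"];v=e[:2]-O;M=R.from_rotvec(o["eef_rot"]).as_matrix()
    print("t",o["t"].round(2),"clamp",(v@XC*1000).round(1),(v@YC*1000).round(1),"tip z",((e[2]-.182)*1000).round(1),"yaw",np.degrees(np.arctan2(M[1,0],M[0,0])).round(1),"F",o["wrist_force"].round(1),"T",o["torque"].round(2),"grip",round(float(o["grip_width"])*87,1),round(float(o["finger_force"]),1),"q",o["qpos"].round(2))
E
python3 -c "
from h import *
st();go(28,-161,180)"
```

```text
Traceback (most recent call last):
  File "h.py", line 24, in st
    print("t",o["t"].round(2),"clamp",(v@XC*1000).round(1),(v@YC*1000).round(1),"tip z",((e[2]-.182)*1000).round(1),"yaw",np.degrees(np.arctan2(M[1,0],M[0,0])).round(1),"F",o["wrist_force"].round(1),"T",o["torque"].round(2),"grip",round(float(o["grip_width"])*87,1),round(float(o["finger_force"]),1),"q",o["qpos"].round(2))
              ^^^^^^^^^^^^
AttributeError: 'float' object has no attribute 'round'
```

```bash
sed -i 's/o\["t"\].round(2)/round(float(o["t"]),2)/' h.py; python3 -c "
from h import *
st();go(28,-161,180)"
```

```text
t 0.6 clamp -209.9 414.7 tip z 222.5 yaw -60.0 F [ 0.3 -0.1 -0.4] T [ 0.08 -0.15  0.  ] grip 54.8 0.0 q [ 1.21  0.17 -0.3  -0.   -1.11 -0.69]
shift [62.23 -2.69  4.26] twist 20.0
```

Request:
{"api": "play_rows", "payload": {"targets": [[25,-1.1,1.5,20],[25,-1.1,1.5,20],[25,-1.1,1.5,20],[25,-1.1,1.5,20],[25,-1.1,1.5,20]]}}

```text
t: 1.1
eef_pos: [0.4498, 0.176, 0.3896]
eef_rot: [-2.412, 2.012, 0.0]
wrist_force: [0.6, 0.1, -0.2]
grip_width: 0.173
finger_force: 0.0
```

Request:
{"api": "play_rows", "payload": {"targets": [[17.2,-7.1,0,0],[17.2,-7.1,0,0],[17.2,-7.1,0,0],[17.2,-7.1,0,0]]}}

```text
t: 1.5
eef_pos: [0.5509, 0.0189, 0.3893]
eef_rot: [2.41, -2.015, -0.001]
wrist_force: [-0.2, -0.1, -0.6]
grip_width: 0.003
finger_force: 0.0
```

Request:
{"api": "play_rows", "payload": {"targets": [[17.2,-7.1,0,0],[17.2,-7.1,0,0],[17.2,-7.1,0,0],[17.2,-7.1,0,0],[17.2,-7.1,0,0]]}}

```text
t: 2.0
eef_pos: [0.652, -0.1388, 0.3876]
eef_rot: [2.406, -2.018, -0.002]
wrist_force: [-1.3, 0.8, -0.9]
grip_width: -0.0
finger_force: 0.0
```

```bash
python3 -c "
from h import *
st();go(28,-161,74)"
```

```text
t 2.0 clamp 31.3 -160.5 tip z 205.6 yaw -80.0 F [-1.3  0.8 -0.9] T [0.2  0.03 0.  ] grip -0.0 0.0 q [ 0.03  0.47  0.1   0.   -1.2   0.14]
shift [ 0.05  0.31 13.17] twist 0.0
```

Request:
{"api": "play_rows", "payload": {"targets": [[0,0.3,4,0],[0,0.3,8,0],[0,0.3,11,0],[0,0.3,13.2,0],[0,0.3,13.2,0]]}}

```text
t: 2.5
eef_pos: [0.6459, -0.1348, 0.2535]
eef_rot: [2.408, -2.01, -0.012]
wrist_force: [-0.3, -0.0, 0.7]
grip_width: 0.003
finger_force: 0.0
```

Request:
{"api": "play_rows", "payload": {"targets": [[0,-1.5,0,0],[0,-3,0,0],[0,-4.5,0,0],[0,-6,0,0],[0,-7.6,0,0]]}}

```text
t: 3.0
eef_pos: [0.7231, -0.1213, 0.2599]
eef_rot: [-2.412, 2.011, -0.003]
wrist_force: [0.7, -1.3, -0.0]
grip_width: 0.007
finger_force: 0.0
```

```bash
python3 -c "
from h import *
st()"
```

```text
t 3.0 clamp 104.3 -155.6 tip z 77.9 yaw -79.6 F [ 0.7 -1.3 -0. ] T [ 0.09 -0.04 -0.06] grip 0.6 0.0 q [ 0.05  0.68  0.14  0.   -1.03  0.13]
```

Request:
{"api": "play_rows", "payload": {"targets": [[0,0,4,0],[0,0,4,0]]}}

```text
t: 3.2
eef_pos: [0.7254, -0.1204, 0.2174]
eef_rot: [-2.407, 2.005, -0.014]
wrist_force: [10.5, 2.2, -1.2]
grip_width: 0.005
finger_force: 5.0
```

```bash
python3 -c "
from h import *
st()"
```

```text
t 3.2 clamp 106.8 -155.1 tip z 35.4 yaw -79.6 F [10.5  2.2 -1.2] T [ 0.84 -2.89  0.04] grip 0.5 5.0 q [ 0.05  0.72  0.1   0.   -0.94  0.13]
```

I got the sign wrong there: +z is down, so the arm dropped 4 cm instead of rising. I'll back straight up and check the scene.

Request:
{"api": "play_rows", "payload": {"targets": [[0,0,-4,0],[0,0,-9,0],[0,0,-14,0],[0,0,-18,0],[0,0,-18,0]]}}

```text
t: 3.7
eef_pos: [0.7225, -0.1218, 0.4087]
eef_rot: [-2.406, 2.005, -0.022]
wrist_force: [0.3, -0.3, 1.1]
grip_width: 0.006
finger_force: 0.0
```

```bash
python3 -c "
from h import *
st()
a=[]
for n in('top','side'):
    p,d=robot.camera(n); np.savez(n+'1.npz',p=p,d=d)
    u,v=proj(n,np.r_[c2w(30,-140),.06]).astype(int)
    a.append(cv2.resize(p[max(v-60,0):v+60,u-60:u+60][:,:,::-1],(400,400),interpolation=cv2.INTER_CUBIC))
cv2.imwrite('pics/p1.png',np.hstack(a)); go(0,-130,130)"
```

```text
t 3.7 clamp 103.7 -156.0 tip z 226.7 yaw -79.6 F [ 0.3 -0.3  1.1] T [ 0.11 -0.03  0.  ] grip 0.5 0.0 q [ 0.05  0.57  0.32  0.   -1.3   0.13]
shift [-2.62 10.32  8.83] twist 0.3
```

View pics/p1.png

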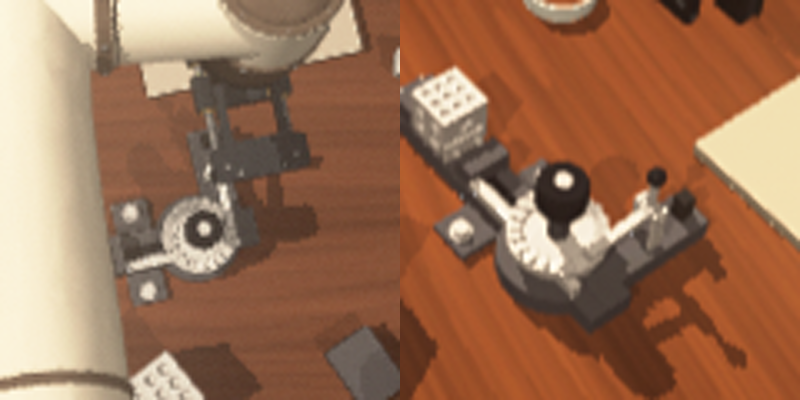

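The top view shows the gripper clear above the clamp. In the side view the ball (655,175) is upright, so the pawl is back down: the stray dip and lift pulled it back. I'll repeat the throw.

Request:
{"api": "play_rows", "payload": {"targets": [[0.5,7.6,4,0],[0.5,7.6,8.8,0],[0.5,7.6,8.8,0],[0.5,7.6,8.8,0]]}}

```text
t: 4.2
eef_pos: [0.6456, -0.1406, 0.3048]
eef_rot: [2.405, -2.01, -0.015]
wrist_force: [-1.0, -0.1, 0.3]
grip_width: 0.003
finger_force: 0.0
```

```bash
python3 -c "
from h import *
st();go(28,-161,74)"
```

```text
t 4.2 clamp 24.7 -161.1 tip z 122.8 yaw -79.8 F [-1.  -0.1  0.3] T [ 0.03 -0.09 -0.02] grip 0.2 0.0 q [ 0.03  0.52 -0.02 -0.   -1.03  0.15]
shift [ 0.   -0.38  4.88] twist 0.2
```

Request:
{"api": "play_rows", "payload": {"targets": [[0,-0.3,2.5,0],[0,-0.3,4.9,0],[0,-0.3,4.9,0]]}}

```text
t: 4.5
eef_pos: [0.6511, -0.1396, 0.2578]
eef_rot: [2.409, -2.011, -0.008]
wrist_force: [-0.8, 0.7, -0.4]
grip_width: 0.005
finger_force: 0.0
```

```bash
python3 -c "
from h import *
st()"
```

```text
t 4.5 clamp 30.3 -161.1 tip z 75.8 yaw -79.7 F [-0.8  0.7 -0.4] T [ 0.02  0.02 -0.02] grip 0.5 0.0 q [ 0.03  0.58 -0.06 -0.   -0.94  0.15]
```

Request:
{"api": "play_rows", "payload": {"targets": [[0,-1.5,0,0],[0,-3,0,0],[0,-4.5,0,0],[0,-6,0,0],[0,-7.6,0,0]]}}

```text
t: 5.0
eef_pos: [0.7277, -0.1261, 0.2631]
eef_rot: [-2.412, 2.011, -0.004]
wrist_force: [-0.4, -0.9, -0.2]
grip_width: 0.006
finger_force: 0.0
```

Request:
{"api": "play_rows", "payload": {"targets": [[0,0,0,0],[0,0,-3,0],[0,0,-7,0],[0,0,-11,0],[0,0,-12,0]]}}

```text
t: 5.5
eef_pos: [0.7265, -0.1266, 0.3892]
eef_rot: [-2.408, 2.008, -0.017]
wrist_force: [-0.0, 0.2, 0.7]
grip_width: 0.004
finger_force: 0.0
```

```bash
python3 -c "
from h import *
st()
P={}
for n in('top','side'):
    p,d=robot.camera(n); np.savez(n+'2.npz',p=p,d=d)
    X=cloud(n,d);v=X[...,:2]-O;x=v@XC*1000;y=v@YC*1000;z=X[...,2]*1000
    for nm,m in(('arm up',(abs(x-56)<12)&(abs(y+161)<12)),('lever out',(abs(x-92)<12)&(abs(y+161)<12))):
        m&=(z>40)&(z<120)&(d>0); print(n,nm,m.sum(), z[m].max() if m.any() else None)
p=np.load('side2.npz')['p'];u,v=proj('side',np.r_[c2w(30,-140),.06]).astype(int)
cv2.imwrite('pics/p2.png',cv2.resize(p[v-50:v+50,u-50:u+50][:,:,::-1],(400,400)))
go(0,-130,67)"
```

```text
t 5.5 clamp 106.8 -161.4 tip z 207.2 yaw -79.6 F [-0.   0.2  0.7] T [ 0.05 -0.12 -0.01] grip 0.4 0.0 q [ 0.05  0.59  0.31  0.   -1.28  0.13]
top arm up 8 68.91571239975424
top lever out 16 59.46646966160924
side arm up 134 112.66356877908596
side lever out 31 54.99933780734117
shift [-3.19 10.72 13.55] twist 0.3
```

View pics/p2.png

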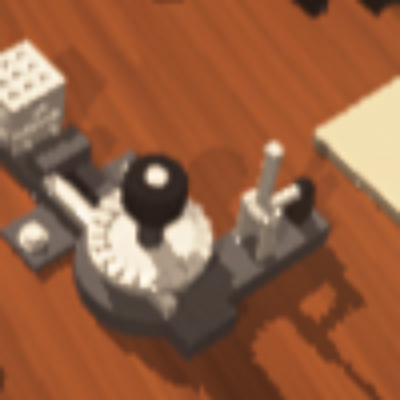

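The arm is upright at about (270,170) with the ball out to the right, so the pawl is thrown. Next is the knob.

Request:
{"api": "play_rows", "payload": {"targets": [[-3.2,10.7,2,0],[-3.2,10.7,4,0],[-3.2,10.7,8,0],[-3.2,10.7,8,0]], "fingers": 6}}

```text
t: 6.0
eef_pos: [0.6094, -0.1139, 0.2934]
eef_rot: [2.402, -2.008, -0.025]
wrist_force: [-1.4, -0.1, -0.2]
grip_width: 0.282
finger_force: 0.0
```

```bash
python3 -c "
from h import *
st();go(0,-130,67)"
```

```text
t 6.0 clamp -6.3 -128.5 tip z 111.4 yaw -79.8 F [-1.4 -0.1 -0.2] T [0.04 0.02 0.01] grip 24.6 0.0 q [ 0.08  0.47 -0.14 -0.   -0.97  0.1 ]
shift [ 0.17 -0.71  4.43] twist 0.2
```

Request:
{"api": "play_rows", "payload": {"targets": [[0.1,-0.4,0,0],[0.1,-0.4,0,0],[0.1,-0.4,0,0]]}}

```text
t: 6.3
eef_pos: [0.6213, -0.1143, 0.3024]
eef_rot: [-2.41, 2.011, -0.005]
wrist_force: [0.4, 0.0, -0.1]
grip_width: 0.559
finger_force: 0.0
```

```bash
python3 -c "
from h import *
st();go(0,-130,67)"
```

```text
t 6.3 clamp 5.3 -131.0 tip z 120.4 yaw -79.7 F [ 0.4  0.  -0.1] T [ 0.05 -0.08  0.04] grip 48.7 0.0 q [ 0.07  0.48 -0.11  0.   -0.98  0.11]
shift [-0.11  0.55  5.34] twist 0.3
```

Request:
{"api": "play_rows", "payload": {"targets": [[0,0.5,0,0],[0,0.5,2.5,0],[0,0.5,5.3,0],[0,0.5,5.3,0],[0,0.5,5.3,0]]}}

```text
t: 6.8
eef_pos: [0.6149, -0.1153, 0.2484]
eef_rot: [2.412, -2.012, 0.001]
wrist_force: [0.4, 0.3, 0.4]
grip_width: 0.69
finger_force: 0.0
```

```bash
python3 -c "
from h import *
st();go(0,-130,67)"
```

```text
t 6.8 clamp -1.2 -130.9 tip z 66.4 yaw -79.7 F [0.4 0.3 0.4] T [ 0.09 -0.08  0.04] grip 60.1 0.0 q [ 0.07  0.53 -0.18  0.   -0.86  0.11]
shift [-0.09 -0.12 -0.06] twist 0.3
```

Good alignment. I'll close on the knob, turn it −62°, then open the fingers and rise.

Request:
{"api": "play_rows", "payload": {"targets": [[-0.1,0,0,0],[-0.1,0,0,0],[-0.1,0,0,0],[-0.1,0,0,0],[-0.1,0,0,0]], "fingers": 2.5}}

```text
t: 7.3
eef_pos: [0.6157, -0.1139, 0.2488]
eef_rot: [-2.41, 2.009, -0.007]
wrist_force: [4.6, 1.7, -1.2]
grip_width: 0.392
finger_force: 30.0
```

Request:
{"api": "play_rows", "payload": {"targets": [[0,0,0,-8],[0,0,0,-16],[0,0,0,-24],[0,0,0,-32],[0,0,0,-40]]}}

```text
t: 7.8
eef_pos: [0.6161, -0.1136, 0.2488]
eef_rot: [-2.956, 1.056, -0.01]
wrist_force: [5.6, 2.5, -2.3]
grip_width: 0.392
finger_force: 30.0
```

Request:
{"api": "play_rows", "payload": {"targets": [[0,0,0,-8],[0,0,0,-16],[0,0,0,-22],[0,0,0,-22]]}}

```text
t: 8.2
eef_pos: [0.6163, -0.1133, 0.2488]
eef_rot: [-3.103, 0.478, -0.011]
wrist_force: [5.0, 3.3, -1.6]
grip_width: 0.392
finger_force: 30.0
```

```bash
python3 -c "
from h import *
st()"
```

```text
t 8.2 clamp 0.5 -129.1 tip z 66.8 yaw -17.5 F [ 5.   3.3 -1.6] T [ 0.85 -1.64  0.04] grip 34.1 30.0 q [ 0.08  0.53 -0.18 -0.   -0.85  1.19]
```

Request:
{"api": "play_rows", "payload": {"targets": [[0,0,0,0],[0,0,0,0],[0,0,0,0],[0,0,-4,0],[0,0,-8,0]], "fingers": 7}}

```text
t: 8.7
eef_pos: [0.6135, -0.1145, 0.327]
eef_rot: [3.103, -0.483, -0.009]
wrist_force: [1.9, 0.4, 0.7]
grip_width: 0.744
finger_force: 0.0
```

Request:
{"api": "play_rows", "payload": {"targets": [[0,0,-3,8],[0,0,-3,16],[0,0,-3,24],[0,0,-3,32],[0,0,-3,40]]}}

```text
t: 9.2
eef_pos: [0.6136, -0.1145, 0.3576]
eef_rot: [2.746, -1.524, -0.002]
wrist_force: [0.3, 0.4, -0.1]
grip_width: 0.807
finger_force: 0.0
```

```bash
python3 -c "
from h import *
st();go(0,0,100)
for n in('top','side'):
    p,d=robot.camera(n); np.savez(n+'3.npz',p=p,d=d)
    X=cloud(n,d);v=X[...,:2]-O;x=v@XC*1000;y=v@YC*1000;z=X[...,2]*1000
    m=(abs(x)<30)&(abs(y)<35)&(abs(z-60)<5)&(d>0)
    if m.any(): print(n,m.sum(),'block',x[m].mean(),y[m].mean(),cv2.minAreaRect(np.stack([x[m],y[m]],1).astype(np.float32)))
p=np.load('side3.npz')['p'];u,v=proj('side',np.r_[c2w(0,-60),.06]).astype(int)
cv2.imwrite('pics/p3.png',cv2.resize(p[v-60:v+60,u-70:u+70][:,:,::-1],(560,480)))"
```

```text
t 9.2 clamp -2.3 -129.9 tip z 175.6 yaw -58.1 F [ 0.3  0.4 -0.1] T [ 0.03 -0.   -0.05] grip 70.2 0.0 q [ 0.07  0.42 -0.06 -0.   -1.09  0.48]
shift [-11.96  -5.08   7.56] twist 21.9
top 13 block -5.661058611205421 -17.888064179613885 ((-4.803082466125488, -17.538862228393555), (26.6429443359375, 5.062798023223877), 0.5092341899871826)
side 115 block -10.407527990435137 -0.7573427999447181 ((-8.323718070983887, -1.3593559265136719), (42.95508575439453, 25.13917350769043), 88.17572784423828)
```

View pics/p3.png

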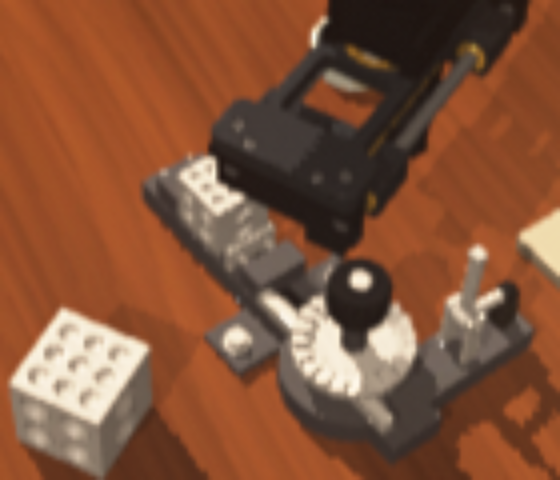

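The pawl is thrown and the block now stands loose, at about (205,195) in the crop. Tilting isn't possible with this interface, so I'll turn the block in two 90° tumbles. I'll grip it off-centre with the fingertips and let the bed's end edge and the bench turn it in the pads. First I'll check the profile at the bed end.

```bash
python3 -c "
from h import *
for n in('top','side'):
    X=cloud(n,np.load(n+'0.npz')['d']);v=X[...,:2]-O;x=v@XC*1000;y=v@YC*1000;z=X[...,2]*1000
    for a in range(16,72,4):
        m=(abs(x)<14)&(y>=a)&(y<a+4)
        if m.any(): print(n,a,np.median(z[m]).round(0),end='; ')
    print()
st();go(0,10,90)"
```

```text
top 16 59.0; top 20 37.0; top 24 41.0; top 28 39.0; top 32 38.0; top 36 37.0; top 40 32.0; top 44 20.0; top 48 21.0; top 52 20.0; top 56 11.0; top 60 -1.0; top 64 0.0; top 68 1.0; 
side 16 59.0; side 20 57.0; side 32 39.0; side 36 37.0; side 40 36.0; side 52 20.0; side 56 19.0; side 68 1.0; 
t 9.3 clamp -2.1 -129.9 tip z 175.5 yaw -57.7 F [-0.4 -0.5 -0.6] T [ 0.02 -0.02 -0.03] grip 69.6 0.0 q [ 0.07  0.42 -0.06 -0.   -1.09  0.49]
shift [-12.86  -5.52   8.55] twist 22.3
```

Request:
{"api": "play_rows", "payload": {"targets": [[-4.2,-1.8,0,8],[-8.5,-3.6,0,16],[-12.9,-5.5,2,22.3],[-12.9,-5.5,6.5,22.3],[-12.9,-5.5,6.5,22.3]]}}

```text
t: 9.8
eef_pos: [0.5891, 0.025, 0.2873]
eef_rot: [2.403, -2.008, -0.014]
wrist_force: [-1.1, -0.3, -1.3]
grip_width: 0.803
finger_force: 0.0
```

Request:
{"api": "play_rows", "payload": {"targets": [[0,0,0,0],[0,0,0,0]]}}

```text
t: 10.0
eef_pos: [0.5927, 0.0235, 0.2948]
eef_rot: [-2.406, 2.017, -0.004]
wrist_force: [-0.1, 0.1, -0.5]
grip_width: 0.805
finger_force: 0.0
```

```bash
python3 -c "
from h import *
st();go(0,10,48)"
```

```text
t 10.0 clamp 1.1 9.6 tip z 112.8 yaw -80.0 F [-0.1  0.1 -0.5] T [ 0.05 -0.03  0.01] grip 70.1 0.0 q [ 0.31  0.43 -0.22  0.   -0.92 -0.14]
shift [-0.04  0.13  6.48] twist 0.0
```

Request:
{"api": "play_rows", "payload": {"targets": [[0,0.1,3,0],[0,0.1,5,0],[0,0.1,6.5,0],[0,0.1,6.5,0],[0,0.1,6.5,0]]}}

```text
t: 10.5
eef_pos: [0.5917, 0.0234, 0.2295]
eef_rot: [-2.405, 2.018, -0.003]
wrist_force: [0.2, 0.4, -0.2]
grip_width: 0.805
finger_force: 0.0
```

Request:
{"api": "play_rows", "payload": {"targets": [[0,0,0,0],[0,0,0,0],[0,0,0,0],[0,0,0,0],[0,0,0,0]], "fingers": 3}}

```text
t: 11.0
eef_pos: [0.5912, 0.0242, 0.2282]
eef_rot: [-2.407, 2.018, -0.002]
wrist_force: [0.4, 0.2, 0.9]
grip_width: 0.454
finger_force: 29.8
```

```bash
python3 -c "
from h import *
st()"
```

```text
t 11.0 clamp -0.3 10.6 tip z 46.2 yaw -80.0 F [0.4 0.2 0.9] T [ 0.02 -0.1  -0.02] grip 39.5 29.8 q [ 0.31  0.51 -0.29  0.   -0.77 -0.14]
```

Request:
{"api": "play_rows", "payload": {"targets": [[0,0,-1,0],[0,0,-2,0],[0,0,-3,0],[0,0,-3.5,0],[0,0,-3.5,0]]}}

```text
t: 11.5
eef_pos: [0.591, 0.0242, 0.2641]
eef_rot: [-2.405, 2.018, -0.002]
wrist_force: [-0.1, 0.1, -3.8]
grip_width: 0.46
finger_force: 29.8
```

```bash
python3 -c "
from h import *
st()
p,d=robot.camera('side'); np.savez('side4.npz',p=p,d=d)
u,v=proj('side',np.r_[c2w(0,10),.06]).astype(int)
cv2.imwrite('pics/p4.png',cv2.resize(p[v-40:v+40,u-50:u+50][:,:,::-1],(600,480)))"
```

```text
t 11.5 clamp -0.4 10.6 tip z 82.1 yaw -80.0 F [-0.1  0.1 -3.8] T [ 0.1  -0.02  0.02] grip 40.0 29.8 q [ 0.31  0.46 -0.26 -0.   -0.85 -0.14]
```

View pics/p4.png

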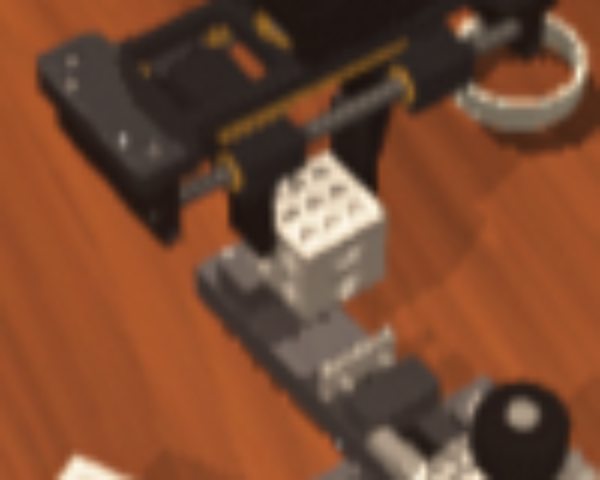

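The block is held and lifted, with its top face around (330,200) in the crop. It may have tipped a little, so I'll fit a plane to its top.

```bash
cat >>h.py <<'E'
def blk(d,n='side',ax=(-30,30),ay=(-60,60),az=(20,140)):
    """normals (clamp axes) and mean of the flat patches of the pale block"""
    X=cloud(n,d)
    v=X[...,:2]-O;Q=np.dstack([v@XC*1000,v@YC*1000,X[...,2]*1000])
    N=np.cross(np.roll(Q,-1,1)-np.roll(Q,1,1),np.roll(Q,-1,0)-np.roll(Q,1,0));N/=np.linalg.norm(N,axis=2,keepdims=True)+1e-9
    return Q,-N
E
python3 -c "
from h import *
z=np.load('side4.npz');Q,N=blk(z['d']);p=z['p'].astype(int)
u0,v0=proj('side',np.r_[c2w(0,10),.06]).astype(int)
for nm,(a,b,w) in dict(top=(328,200,5),front=(365,255,3),left=(303,278,3)).items():
    u=u0-50+a//6;v=v0-40+b//6
    q=Q[v-w:v+w+1,u-w:u+w+1].reshape(-1,3);q=q[np.abs(q-np.median(q,0)).max(1)<30]
    c=q.mean(0);s=np.linalg.svd(q-c);print(nm,c.round(1),s[2][2].round(2),s[1].round(1))
"
```

```text
top [ 5.   0.3 94.6] [ 0.03 -0.02 -1.  ] [106.3  80.4  23.2]
front [  8.9 -18.8  77.6] [-0.08 -1.   -0.04] [61.9 33.5 10.6]
left [-17.6 -14.8  76.8] [0.96 0.25 0.1 ] [73.  33.3 15.9]
```

The block is level, so the grip holds it. Next I'll bring it over the fixed jaw's back edge and lower it to start the tilt.

Request:
{"api": "play_rows", "payload": {"targets": [[-2,0,0,0],[-4,0,0,0],[-5.9,0,0,0],[-5.9,0,0.7,0],[-5.9,0,1.2,0]]}}

```text
t: 12.05
eef_pos: [0.5802, 0.0823, 0.2499]
eef_rot: [2.406, -2.018, -0.001]
wrist_force: [0.6, -0.8, -4.2]
grip_width: 0.454
finger_force: 29.8
```

Request:
{"api": "play_rows", "payload": {"targets": [[0,0,0.4,0],[0,0,0.8,0],[0,0,1.2,0],[0,0,1.6,0],[0,0,1.9,0]]}}

```text
t: 12.55
eef_pos: [0.5806, 0.0839, 0.2354]
eef_rot: [-2.403, 2.017, 0.0]
wrist_force: [-11.0, 13.7, 17.2]
grip_width: 0.461
finger_force: 30.1
```

```bash
python3 -c "
from h import *
st()
p,d=robot.camera('side'); np.savez('side5.npz',p=p,d=d)
u,v=proj('side',np.r_[c2w(0,60),.06]).astype(int)
cv2.imwrite('pics/p5.png',cv2.resize(p[v-40:v+40,u-50:u+50][:,:,::-1],(600,480)))"
```

```text
t 12.55 clamp -0.4 71.3 tip z 53.4 yaw -80.0 F [-11.   13.7  17.2] T [ 3.76  3.44 -0.24] grip 40.1 30.1 q [ 0.42  0.49 -0.3  -0.   -0.78 -0.24]
```

View pics/p5.png

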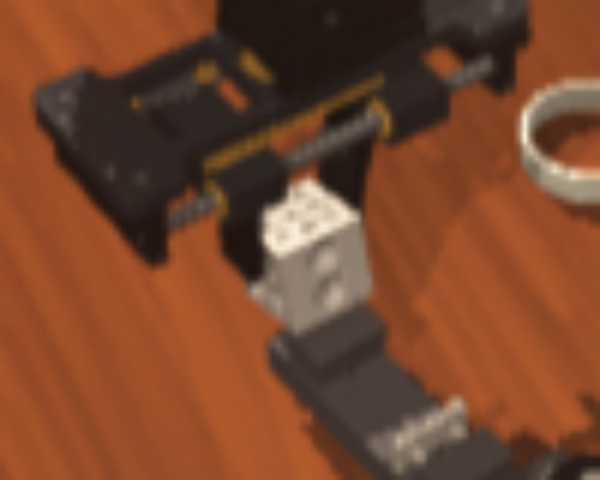

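The block has tilted about 30° on the jaw edge with the grip intact. I'll finish the tumble by pressing and dragging it on the free bench.

Request:
{"api": "play_rows", "payload": {"targets": [[-2,0,-0.2,0],[-4.5,0,0,0],[-4.5,0,1,0],[-4.5,0,2,0],[-4.5,0,2,0]]}}

```text
t: 13.1
eef_pos: [0.5719, 0.1252, 0.2094]
eef_rot: [2.401, -2.018, -0.004]
wrist_force: [0.4, -0.4, -4.6]
grip_width: 0.454
finger_force: 30.0
```

Request:
{"api": "play_rows", "payload": {"targets": [[-0.3,0,0.5,0],[-1.0,0,1.0,0],[-1.8,0,1.5,0],[-2.4,0,2.1,0],[-2.8,0,2.6,0]]}}

```text
t: 13.6
eef_pos: [0.5678, 0.1538, 0.1899]
eef_rot: [2.406, -2.019, 0.001]
wrist_force: [-10.2, 1.0, 19.9]
grip_width: 0.458
finger_force: 30.0
```

```bash
python3 -c "
from h import *
st()
p,d=robot.camera('side'); np.savez('side6.npz',p=p,d=d)
u,v=proj('side',np.r_[c2w(0,130),.03]).astype(int)
cv2.imwrite('pics/p6.png',cv2.resize(p[v-40:v+40,u-50:u+50][:,:,::-1],(600,480)))"
```

```text
t 13.6 clamp -0.8 142.3 tip z 7.9 yaw -80.0 F [-10.2   1.   19.9] T [-0.12  2.96 -0.24] grip 39.9 30.0 q [ 0.54  0.56 -0.33  0.   -0.69 -0.37]
```

View pics/p6.png

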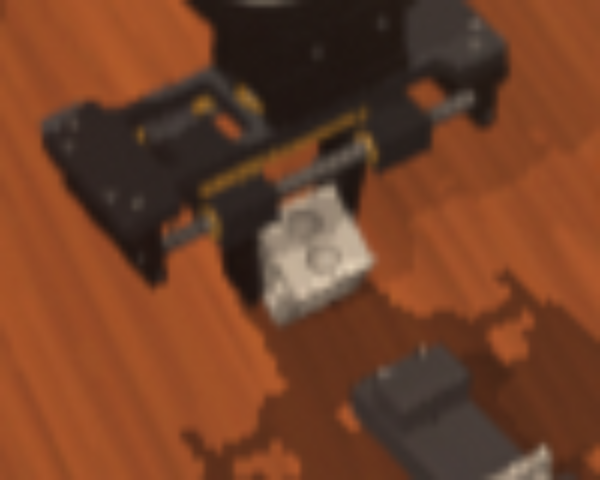

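The two-hollow side face, around (315,250), is now nearly on top. I'll press a little more and check the tilt numerically.

Request:
{"api": "play_rows", "payload": {"targets": [[-0.4,0,0.1,0],[-0.7,0,0.2,0],[-1,0,0.3,0],[-1,0,0.3,0]]}}

```text
t: 14.05
eef_pos: [0.5669, 0.1625, 0.1854]
eef_rot: [2.406, -2.018, 0.004]
wrist_force: [-1.6, -4.8, 9.6]
grip_width: 0.455
finger_force: 30.0
```

```bash
cat >>h.py <<'E'
def look(x,y,zmin,zmax,r=26,n='side',d=None,xr=17):
    """dominant plane normals of pale pixels near clamp x,y"""
    p,dd=robot.camera(n) if d is None else d
    Q,_=blk(dd);h=cv2.cvtColor(p,cv2.COLOR_RGB2HSV)
    m=(abs(Q[...,0]-x)<xr)&(abs(Q[...,1]-y)<r)&(Q[...,2]>zmin)&(Q[...,2]<zmax)&(h[...,1]<75)&(h[...,2]>110)
    q=Q[m];rng=np.random.default_rng(0)
    for k in range(2):
        if len(q)<25: break
        best=None
        for _ in range(300):
            a=q[rng.choice(len(q),3,False)];nn=np.cross(a[1]-a[0],a[2]-a[0]);l=np.linalg.norm(nn)
            if l<60: continue
            i=abs((q-a[0])@(nn/l))<1.8
            if best is None or i.sum()>best.sum(): best=i
        c=q[best].mean(0);v=np.linalg.svd(q[best]-c)[2][2]
        print(n,len(q),best.sum(),'c',c.round(1),'n',v.round(2),'min',q[best].min(0).round(0),'max',q[best].max(0).round(0));q=q[~best]
E
python3 -c "
from h import *
st();look(0,130,3,75,40);z=np.load('side6.npz');look(0,130,3,75,40,d=(z['p'],z['d']))"
```

```text
t 14.05 clamp -0.2 151.0 tip z 3.4 yaw -80.0 F [-1.6 -4.8  9.6] T [-1.83  0.56 -0.12] grip 39.5 30.0 q [ 0.55  0.57 -0.33  0.   -0.68 -0.38]
side 196 98 c [  0.8 125.6  42.5] n [ 0.02  0.31 -0.95] min [-17. 107.  36.] max [ 17. 145.  50.]
side 98 44 c [ -2.2 126.2  39.3] n [-0.01  0.28 -0.96] min [-17. 108.  33.] max [ 12. 146.  45.]
side 185 104 c [  1.7 115.9  41.7] n [ 0.03  0.47 -0.88] min [-17. 100.  33.] max [ 17. 136.  52.]
side 81 33 c [ -5.7 118.9  41. ] n [ 0.48 -0.39  0.79] min [-16. 100.  32.] max [  4. 135.  51.]
```

The tilt is 72°, and the fingertips are nearly at the bench. I'll finish the last 18° over the jaw's back edge, where the fingers have room to go lower.

Request:
{"api": "play_rows", "payload": {"targets": [[0,0,-2.5,0],[0,0,-6.2,0],[3,0,-6.2,0],[6,0,-6.2,0],[8.7,0,-6.2,0]]}}

```text
t: 14.6
eef_pos: [0.5814, 0.0767, 0.2452]
eef_rot: [-2.406, 2.02, -0.0]
wrist_force: [-0.3, -0.1, -4.4]
grip_width: 0.459
finger_force: 30.0
```

Request:
{"api": "play_rows", "payload": {"targets": [[0,0,0,0],[0,0,0.8,0],[0,0,1.4,0],[0,0,2.0,0],[0,0,2.5,0]]}}

```text
t: 15.1
eef_pos: [0.5813, 0.0796, 0.2217]
eef_rot: [2.408, -2.016, 0.0]
wrist_force: [-9.5, 7.2, 21.5]
grip_width: 0.455
finger_force: 30.0
```

```bash
python3 -c "
from h import *
st();look(0,45,45,120,40)"
```

```text
t 15.1 clamp -0.4 66.9 tip z 39.7 yaw -79.9 F [-9.5  7.2 21.5] T [ 1.44  3.2  -0.23] grip 39.6 30.0 q [ 0.41  0.51 -0.31  0.   -0.75 -0.24]
side 198 101 c [ 1.7 40.4 79.1] n [ 0.05 -0.37  0.93] min [-17.  25.  71.] max [17. 60. 88.]
side 97 40 c [ 4.  43.9 78. ] n [ 0.39  0.23 -0.89] min [-6. 26. 72.] max [17. 59. 85.]
```

Request:
{"api": "play_rows", "payload": {"targets": [[0,0,0.3,0],[0,0,0.6,0],[0,0,0.9,0],[0,0,1.2,0],[0,0,1.2,0]]}}

```text
t: 15.65
eef_pos: [0.5816, 0.0809, 0.2116]
eef_rot: [-2.407, 2.013, -0.002]
wrist_force: [-8.4, 8.1, 17.9]
grip_width: 0.456
finger_force: 30.0
```

```bash
python3 -c "
from h import *
st();look(0,45,45,120,40)"
```

```text
t 15.65 clamp 0.1 68.2 tip z 29.6 yaw -79.8 F [-8.4  8.1 17.9] T [ 1.88  2.56 -0.21] grip 39.7 30.0 q [ 0.41  0.52 -0.31 -0.   -0.73 -0.24]
side 175 68 c [ 2.3 44.5 77.6] n [-0.01 -0.04  1.  ] min [-17.  31.  76.] max [16. 71. 80.]
side 107 36 c [ 4.2 38.2 64.4] n [0.39 0.91 0.11] min [-17.  32.  45.] max [ 17.  47. 117.]
```

The block is level at about 2°, but the fingertips are 8 mm below its underside. I'll set it on the jaw top with its centre over the jaw, then regrip there.

Request:
{"api": "play_rows", "payload": {"targets": [[0,0,-0.5,0],[1,0,-0.5,0],[2,0,-0.5,0],[2,0,-0.5,0]]}}

```text
t: 16.1
eef_pos: [0.5842, 0.0574, 0.2116]
eef_rot: [2.403, -2.019, -0.003]
wrist_force: [-2.4, 1.0, -2.9]
grip_width: 0.459
finger_force: 29.9
```

```bash
python3 -c "
from h import *
st();look(0,30,45,120,40)"
```

```text
t 16.1 clamp -1.4 44.6 tip z 29.6 yaw -80.1 F [-2.4  1.  -2.9] T [0.58 0.66 0.01] grip 39.9 29.9 q [ 0.37  0.53 -0.31 -0.   -0.74 -0.2 ]
side 171 73 c [ 2.5 22.6 77.6] n [-0.02  0.07 -1.  ] min [-17.   8.  75.] max [17. 48. 80.]
side 98 37 c [ 5.1 15.9 61. ] n [-0.6  -0.8  -0.07] min [-8.  8. 47.] max [15. 25. 81.]
```

Request:
{"api": "play_rows", "payload": {"targets": [[-0.2,0,0.1,0],[-0.2,0,0.2,0],[-0.2,0,0.3,0],[-0.2,0,0.3,0]]}}

```text
t: 16.55
eef_pos: [0.5839, 0.0592, 0.2112]
eef_rot: [2.404, -2.016, -0.0]
wrist_force: [-5.1, -3.8, 8.4]
grip_width: 0.462
finger_force: 29.9
```

```bash
python3 -c "
from h import *
st();look(0,30,45,120,40)"
```

```text
t 16.55 clamp -1.3 46.3 tip z 29.2 yaw -80.0 F [-5.1 -3.8  8.4] T [-1.32  1.58 -0.1 ] grip 40.2 29.9 q [ 0.38  0.53 -0.31  0.   -0.73 -0.2 ]
side 169 66 c [ 2.1 24.3 76.1] n [-0.03 -0.06  1.  ] min [-15.  10.  73.] max [17. 49. 78.]
side 103 37 c [ 6.8 18.1 60.2] n [ 0.67  0.74 -0.03] min [-8. 10. 46.] max [15. 32. 80.]
```

Contact at 8 N and nearly level. I'll release slightly first, then open and rise.

Request:
{"api": "play_rows", "payload": {"targets": [[0,0,0,0],[0,0,0,0],[0,0,0,0]], "fingers": 4.3}}

```text
t: 16.9
eef_pos: [0.5845, 0.0603, 0.2099]
eef_rot: [2.407, -2.019, 0.001]
wrist_force: [-2.1, -1.1, -0.1]
grip_width: 0.491
finger_force: 1.1
```

```bash
python3 -c "
from h import *
st();look(0,30,45,120,40)"
```

```text
t 16.9 clamp -0.6 47.3 tip z 27.9 yaw -80.0 F [-2.1 -1.1 -0.1] T [-0.34  0.6   0.01] grip 42.7 1.1 q [ 0.38  0.53 -0.31  0.   -0.73 -0.2 ]
side 177 79 c [ 2.7 26.2 76.9] n [ 0.01 -0.03 -1.  ] min [-17.  11.  75.] max [17. 53. 79.]
side 98 37 c [ 6.4 18.6 60.2] n [-0.61 -0.79 -0.08] min [-8. 12. 46.] max [15. 28. 75.]
```

Request:
{"api": "play_rows", "payload": {"targets": [[0,0,0,0],[0,0,0,0],[0,0,0,0],[0,0,-2,0],[0,0,-3.8,0]], "fingers": 5.6}}

```text
t: 17.45
eef_pos: [0.5847, 0.0607, 0.2479]
eef_rot: [2.407, -2.019, 0.0]
wrist_force: [0.5, 0.3, -1.0]
grip_width: 0.641
finger_force: 0.0
```

Request:
{"api": "play_rows", "payload": {"targets": [[0.7,0,0,0],[0.7,0,0,0],[0.7,0,0,0]]}}

```text
t: 17.75
eef_pos: [0.5853, 0.0533, 0.2469]
eef_rot: [2.405, -2.019, -0.001]
wrist_force: [0.6, 0.1, 0.3]
grip_width: 0.642
finger_force: 0.0
```

```bash
python3 -c "
from h import *
st();look(0,30,45,120,40)"
```

```text
t 17.75 clamp -1.0 40.3 tip z 64.9 yaw -80.0 F [0.6 0.1 0.3] T [ 0.08 -0.01 -0.01] grip 55.9 0.0 q [ 0.37  0.48 -0.28 -0.   -0.81 -0.19]
side 233 113 c [ 0.7 29.6 77. ] n [-0.    0.04  1.  ] min [-17.  11.  74.] max [17. 52. 80.]
side 120 38 c [ 4.2 19.5 56.6] n [ 0.48  0.87 -0.1 ] min [-11.  12.  46.] max [15. 32. 80.]
```

Request:
{"api": "play_rows", "payload": {"targets": [[0,0,0,0],[0,0,0,0],[0,0,0,0],[0,0,0,0]], "fingers": 3}}

```text
t: 18.2
eef_pos: [0.5852, 0.0535, 0.2474]
eef_rot: [2.406, -2.018, -0.002]
wrist_force: [0.1, 0.3, 0.3]
grip_width: 0.459
finger_force: 29.9
```

Request:
{"api": "play_rows", "payload": {"targets": [[0,0,-0.8,0],[0,0,-1.5,0],[-1.5,0,-1.5,0],[-3.1,0,-1.5,0],[-3.1,0,-0.5,0]]}}

```text
t: 18.7
eef_pos: [0.5805, 0.0866, 0.254]
eef_rot: [-2.407, 2.013, -0.003]
wrist_force: [0.3, 0.6, -3.7]
grip_width: 0.456
finger_force: 29.9
```

Request:
{"api": "play_rows", "payload": {"targets": [[0,0,0.4,0],[0,0,0.8,0],[0,0,1.2,0],[0,0,1.6,0],[0,0,1.9,0]]}}

```text
t: 19.2
eef_pos: [0.5802, 0.0838, 0.2333]
eef_rot: [2.406, -2.019, -0.0]
wrist_force: [0.4, 0.5, -4.7]
grip_width: 0.458
finger_force: 29.9
```

```bash
python3 -c "
from h import *
st();look(0,60,35,120,40)"
```

```text
t 19.2 clamp -0.7 71.2 tip z 51.3 yaw -80.0 F [ 0.4  0.5 -4.7] T [ 0.12  0.03 -0.  ] grip 39.9 29.9 q [ 0.42  0.49 -0.3  -0.   -0.78 -0.25]
side 192 106 c [ 1.2 60.1 63.1] n [-0.01  0.02  1.  ] min [-17.  43.  61.] max [17. 82. 65.]
side 86 37 c [-0.6 60.4 59.3] n [ 0.07 -0.04  1.  ] min [-16.  42.  57.] max [16. 81. 61.]
```

It just missed the edge. I'll raise it, shift 5 mm back and lower again.

Request:
{"api": "play_rows", "payload": {"targets": [[0,0,-1,0],[0,0,-2,0],[0.5,0,-2,0],[0.5,0,-1.5,0],[0.5,0,-1,0]]}}

```text
t: 19.75
eef_pos: [0.5812, 0.0797, 0.2454]
eef_rot: [-2.405, 2.018, -0.001]
wrist_force: [-8.1, 8.8, 18.6]
grip_width: 0.453
finger_force: 30.0
```

Request:
{"api": "play_rows", "payload": {"targets": [[0,0,0.3,0],[0,0,0.6,0],[0,0,0.9,0],[0,0,1.1,0],[0,0,1.1,0]]}}

```text
t: 20.25
eef_pos: [0.5808, 0.0819, 0.236]
eef_rot: [-2.404, 2.015, 0.001]
wrist_force: [-9.8, 12.5, 16.7]
grip_width: 0.461
finger_force: 30.0
```

```bash
python3 -c "
from h import *
st();look(0,60,35,120,40)"
```

```text
t 20.25 clamp -0.5 69.2 tip z 54.0 yaw -79.9 F [-9.8 12.5 16.7] T [ 3.59  3.15 -0.16] grip 40.1 30.0 q [ 0.42  0.49 -0.29 -0.   -0.78 -0.24]
side 244 72 c [ 6.4 53.3 55.6] n [-0.56 -0.72  0.4 ] min [-11.  39.  39.] max [17. 73. 74.]
side 172 58 c [-1.  45.6 60.5] n [ 0.03  0.94 -0.34] min [-17.  37.  40.] max [16. 53. 76.]
```

Request:
{"api": "play_rows", "payload": {"targets": [[0,0,0.3,0],[0,0,0.5,0],[0,0,0.7,0],[0,0,0.7,0]]}}

```text
t: 20.7
eef_pos: [0.5807, 0.082, 0.2286]
eef_rot: [-2.405, 2.016, 0.001]
wrist_force: [-10.6, 13.0, 15.0]
grip_width: 0.46
finger_force: 30.0
```

```bash
python3 -c "
from h import *
st();look(0,60,35,120,40)"
```

```text
t 20.7 clamp -0.6 69.3 tip z 46.6 yaw -79.9 F [-10.6  13.   15. ] T [ 3.67  2.99 -0.23] grip 40.0 30.0 q [ 0.42  0.5  -0.3  -0.   -0.77 -0.24]
side 212 65 c [ 0.8 53.5 50.4] n [ 0.17  0.57 -0.81] min [-17.  38.  38.] max [17. 75. 66.]
side 147 45 c [ 3.1 53.1 45.4] n [ 0.15  0.48 -0.87] min [-9. 43. 40.] max [15. 82. 62.]
```

Request:
{"api": "play_rows", "payload": {"targets": [[-1,0,-0.5,0],[-3,0,-0.5,0],[-5,0,0,0],[-5,0,1.5,0],[-5,0,1.8,0]]}}

```text
t: 21.25
eef_pos: [0.5729, 0.1297, 0.2083]
eef_rot: [-2.408, 2.016, -0.002]
wrist_force: [-5.6, 4.1, 15.6]
grip_width: 0.455
finger_force: 30.0
```

Request:
{"api": "play_rows", "payload": {"targets": [[-0.3,0,0.5,0],[-1.0,0,1.0,0],[-1.8,0,1.5,0],[-2.4,0,2.0,0],[-2.8,0,2.3,0]]}}

```text
t: 21.75
eef_pos: [0.5681, 0.1561, 0.1888]
eef_rot: [-2.408, 2.017, -0.004]
wrist_force: [-4.5, -2.5, 16.8]
grip_width: 0.458
finger_force: 30.0
```

```bash
python3 -c "
from h import *
st();look(0,130,6,120,40)"
```

```text
t 21.75 clamp -0.1 144.5 tip z 6.8 yaw -79.9 F [-4.5 -2.5 16.8] T [-1.11  1.44 -0.05] grip 39.9 30.0 q [ 0.54  0.56 -0.33  0.   -0.68 -0.37]
side 159 50 c [  0.6 121.8  37.4] n [-0.02  0.04 -1.  ] min [-17. 107.  35.] max [ 16. 142.  39.]
side 109 37 c [  3.3 132.1  35.4] n [ 0.35  0.57 -0.74] min [-16. 114.  17.] max [ 16. 144.  49.]
```

```bash
cat >>h.py <<'E'
def prof(y0,y1,x=0,w=22,n='side',zmin=5):
    p,d=robot.camera(n);Q,_=blk(d);h=cv2.cvtColor(p,cv2.COLOR_RGB2HSV)
    for a in range(y0,y1,4):
        r=[]
        for lo,hi in((-20,-14),(-6,6),(14,20)):
            m=(Q[...,0]-x>lo)&(Q[...,0]-x<hi)&(Q[...,1]>=a)&(Q[...,1]<a+4)&(Q[...,2]>zmin)&(h[...,1]<75)&(h[...,2]>100)
            r.append((int(Q[...,2][m].min().round()),int(Q[...,2][m].max().round())) if m.any() else '-')
        print(a,*r)
E
python3 -c "
from h import *
prof(96,156)"
```

```text
96 - - -
100 - - -
104 (37, 37) (39, 39) -
108 (34, 90) (27, 94) (35, 35)
112 (26, 41) (21, 96) (35, 91)
116 (39, 193) (20, 35) (37, 43)
120 (13, 42) (5, 33) (37, 44)
124 (24, 42) (30, 34) (33, 45)
128 (7, 45) (31, 36) (35, 44)
132 (9, 44) (29, 34) (36, 48)
136 - (32, 37) (43, 48)
140 - (35, 49) (46, 48)
144 - (44, 46) -
148 - - -
152 - - -
```

The rim slopes from z 39 to 48 mm with a 10 mm dip in the middle, so the large hollow is up and about 16° remains. I'll finish over the jaw edge as before.

Request:
{"api": "play_rows", "payload": {"targets": [[0,0,-2.5,0],[0,0,-5.8,0],[3,0,-5.8,0],[6,0,-5.8,0],[8,0,-5.8,0]]}}

```text
t: 22.35
eef_pos: [0.581, 0.0754, 0.2421]
eef_rot: [2.404, -2.019, -0.002]
wrist_force: [0.2, -0.0, -4.9]
grip_width: 0.454
finger_force: 30.0
```

Request:
{"api": "play_rows", "payload": {"targets": [[0,0,0.6,0],[0,0,1.2,0],[0,0,1.8,0],[0,0,2.4,0],[0,0,2.8,0]]}}

```text
t: 22.85
eef_pos: [0.5811, 0.0792, 0.2183]
eef_rot: [2.409, -2.016, -0.0]
wrist_force: [-12.7, 8.9, 24.0]
grip_width: 0.459
finger_force: 30.0
```

```bash
python3 -c "
from h import *
st();prof(16,76,zmin=60)"
```

```text
t 22.85 clamp -0.7 66.6 tip z 36.3 yaw -79.9 F [-12.7   8.9  24. ] T [ 1.8   3.71 -0.23] grip 39.9 30.0 q [ 0.41  0.51 -0.31 -0.   -0.75 -0.23]
16 - - -
20 - - -
24 - - -
28 - (122, 122) -
32 (70, 126) (69, 123) (72, 123)
36 (62, 222) (60, 78) (62, 76)
40 (73, 78) (61, 72) (74, 77)
44 (61, 78) (68, 73) (78, 79)
48 (62, 80) (66, 69) (78, 78)
52 - (66, 68) (76, 79)
56 - (66, 72) (79, 80)
60 - (65, 70) (79, 79)
64 - (68, 74) -
68 - (70, 70) (84, 84)
72 - (80, 82) -
```

Request:
{"api": "play_rows", "payload": {"targets": [[0,0,0.2,0],[0,0,0.4,0],[0,0,0.6,0],[0,0,0.6,0]]}}

```text
t: 23.3
eef_pos: [0.5808, 0.0799, 0.2126]
eef_rot: [-2.409, 2.015, 0.001]
wrist_force: [-12.8, 8.8, 22.1]
grip_width: 0.463
finger_force: 30.0
```

```bash
python3 -c "
from h import *
st();prof(24,76,zmin=60)"
```

```text
t 23.3 clamp -0.8 67.3 tip z 30.6 yaw -79.8 F [-12.8   8.8  22.1] T [ 2.01  3.56 -0.28] grip 40.2 30.0 q [ 0.41  0.52 -0.32 -0.   -0.73 -0.23]
24 - - -
28 - (115, 117) -
32 (112, 216) (113, 217) (121, 121)
36 (67, 220) (61, 117) (76, 76)
40 (60, 218) (61, 78) (62, 77)
44 (75, 77) (60, 73) (76, 78)
48 (61, 76) (67, 68) (75, 80)
52 (62, 62) (66, 68) (75, 75)
56 (61, 61) (65, 68) (74, 80)
60 - (63, 70) (70, 73)
64 - (64, 65) -
68 - (65, 65) (80, 80)
72 - (73, 80) (79, 79)
```

Request:
{"api": "play_rows", "payload": {"targets": [[0,0,-0.5,0],[1.2,0,-0.5,0],[2.4,0,-0.5,0],[2.4,0,-0.3,0],[2.4,0,-0.2,0]]}}

```text
t: 23.85
eef_pos: [0.5849, 0.0544, 0.2131]
eef_rot: [2.406, -2.017, -0.004]
wrist_force: [-13.7, 8.8, 23.6]
grip_width: 0.457
finger_force: 29.9
```

```bash
python3 -c "
from h import *
st();prof(4,60,zmin=60)"
```

```text
t 23.85 clamp -1.2 41.4 tip z 31.1 yaw -80.0 F [-13.7   8.8  23.6] T [ 2.23  3.84 -0.19] grip 39.8 29.9 q [ 0.37  0.52 -0.31 -0.   -0.74 -0.19]
4 (113, 227) (114, 114) -
8 (218, 219) (118, 118) (121, 121)
12 (61, 218) (61, 118) (68, 78)
16 (78, 79) (60, 79) (61, 77)
20 (76, 77) (61, 64) (75, 80)
24 (60, 60) (66, 70) (74, 74)
28 (64, 64) (65, 70) (74, 78)
32 - (65, 69) (76, 76)
36 - (65, 67) -
40 - (65, 67) -
44 - (75, 78) (76, 78)
48 - (72, 78) (77, 77)
52 - - (78, 78)
56 - - -
```

Request:
{"api": "play_rows", "payload": {"targets": [[0,0,-0.2,0],[0,0,-0.2,0]]}}

```text
t: 24.1
eef_pos: [0.5848, 0.054, 0.2132]
eef_rot: [2.405, -2.018, -0.004]
wrist_force: [-7.3, 6.4, 7.9]
grip_width: 0.458
finger_force: 29.9
```

Request:
{"api": "play_rows", "payload": {"targets": [[0,0,0,0],[0,0,0,0],[0,0,0,0]], "fingers": 4.3}}

```text
t: 24.4
eef_pos: [0.5858, 0.0532, 0.2125]
eef_rot: [2.406, -2.019, 0.0]
wrist_force: [-1.3, 1.4, -0.6]
grip_width: 0.493
finger_force: 0.5
```

Request:
{"api": "play_rows", "payload": {"targets": [[0,0,0,0],[0,0,0,0],[0,0,0,0],[0,0,-1.6,0],[1.1,0,-1.6,0]], "fingers": 5.6}}

```text
t: 24.9
eef_pos: [0.5885, 0.0434, 0.2306]
eef_rot: [-2.406, 2.014, -0.004]
wrist_force: [1.5, -0.1, 0.6]
grip_width: 0.64
finger_force: 0.0
```

```bash
python3 -c "
from h import *
st();prof(4,60,zmin=60)"
```

```text
t 24.9 clamp 0.4 30.0 tip z 48.6 yaw -79.9 F [ 1.5 -0.1  0.6] T [ 0.13 -0.12  0.01] grip 55.7 0.0 q [ 0.35  0.5  -0.29  0.   -0.77 -0.17]
4 - - -
8 - - -
12 (62, 78) (60, 82) (67, 74)
16 (68, 79) (60, 78) (61, 78)
20 (76, 77) (60, 74) -
24 - (67, 70) (75, 78)
28 (62, 65) (65, 68) -
32 - (65, 68) (75, 77)
36 - (64, 68) -
40 - (68, 68) -
44 - - -
48 - (76, 78) (78, 78)
52 - (76, 76) (77, 77)
56 (137, 137) - -
```

Request:
{"api": "play_rows", "payload": {"targets": [[0,0,0,0],[0,0,0,0],[0,0,0,0],[0,0,0,0]], "fingers": 3}}

```text
t: 25.35
eef_pos: [0.5871, 0.0425, 0.2282]
eef_rot: [2.405, -2.018, -0.001]
wrist_force: [-1.2, -0.5, -1.2]
grip_width: 0.457
finger_force: 30.0
```

Request:
{"api": "play_rows", "payload": {"targets": [[0,0,-0.6,0],[0,0,-1.2,0],[0,0,-1.2,0]]}}

```text
t: 25.65
eef_pos: [0.5878, 0.043, 0.2416]
eef_rot: [-2.406, 2.018, -0.001]
wrist_force: [0.5, -0.3, -4.8]
grip_width: 0.457
finger_force: 30.0
```

```bash
python3 -c "
from h import *
st()
p,d=robot.camera('side');Q,_=blk(d);h=cv2.cvtColor(p,cv2.COLOR_RGB2HSV)
pale=(h[...,1]<75)&(h[...,2]>100)
m=(abs(Q[...,0])<16)&(Q[...,1]>0)&(Q[...,1]<25)&(Q[...,2]>55)&(Q[...,2]<84)
print('front face y',np.percentile(Q[...,1][m],[5,25,50,75]).round(1),m.sum())
for lo,hi in((25,45),):
  for z0,z1 in((30,36),(36,44),(17,24)):
    for a in range(-60,20,4):
        m=(abs(Q[...,0])<17)&(Q[...,1]>=a)&(Q[...,1]<a+4)&(Q[...,2]>z0)&(Q[...,2]<z1)
        print(a,m.sum(),(m&pale).sum(),end=' | ')
    print(z0)
"
```

```text
t 25.65 clamp -0.3 29.7 tip z 59.6 yaw -80.0 F [ 0.5 -0.3 -4.8] T [ 0.09 -0.06 -0.04] grip 39.7 30.0 q [ 0.35  0.49 -0.28  0.   -0.8  -0.17]
front face y [14.3 15.2 16.  17.7] 83
-60 3 0 | -56 5 0 | -52 0 0 | -48 5 4 | -44 3 3 | -40 6 6 | -36 15 13 | -32 5 4 | -28 0 0 | -24 0 0 | -20 0 0 | -16 0 0 | -12 0 0 | -8 0 0 | -4 0 0 | 0 0 0 | 4 0 0 | 8 0 0 | 12 0 0 | 16 7 0 | 30
-60 14 0 | -56 14 2 | -52 16 16 | -48 3 2 | -44 0 0 | -40 2 2 | -36 12 12 | -32 4 4 | -28 0 0 | -24 0 0 | -20 0 0 | -16 0 0 | -12 0 0 | -8 0 0 | -4 0 0 | 0 0 0 | 4 0 0 | 8 0 0 | 12 0 0 | 16 2 0 | 36
-60 0 0 | -56 0 0 | -52 0 0 | -48 0 0 | -44 0 0 | -40 1 0 | -36 12 6 | -32 0 0 | -28 0 0 | -24 2 0 | -20 11 6 | -16 16 0 | -12 12 0 | -8 19 0 | -4 15 0 | 0 17 0 | 4 7 0 | 8 16 0 | 12 15 0 | 16 14 0 | 17
```

Request:
{"api": "play_rows", "payload": {"targets": [[1.9,0,0,0],[3.8,0,0,0],[3.8,0,0,0],[3.8,0,0.8,0],[3.8,0,1.5,0]]}}

```text
t: 26.2
eef_pos: [0.5939, 0.0057, 0.2251]
eef_rot: [-2.407, 2.019, 0.001]
wrist_force: [-0.2, -0.5, -4.6]
grip_width: 0.457
finger_force: 30.0
```

Request:
{"api": "play_rows", "payload": {"targets": [[0,0,0.5,0],[0,0,0.9,0],[0,0,1.2,0],[0,0,1.5,0],[0,0,1.6,0]]}}

```text
t: 26.7
eef_pos: [0.5943, 0.0055, 0.2102]
eef_rot: [-2.407, 2.019, -0.0]
wrist_force: [-2.3, 0.8, 3.1]
grip_width: 0.459
finger_force: 30.0
```

```bash
python3 -c "
from h import *
st();prof(-32,28,zmin=30)"
```

```text
t 26.7 clamp -0.5 -8.3 tip z 28.2 yaw -80.0 F [-2.3  0.8  3.1] T [0.42 0.69 0.02] grip 39.9 30.0 q [ 0.28  0.54 -0.3   0.   -0.74 -0.11]
-32 (36, 38) (34, 37) -
-28 - (62, 63) -
-24 (31, 60) (31, 59) (30, 61)
-20 (35, 56) (34, 61) (58, 62)
-16 - - (59, 60)
-12 - (51, 51) (58, 59)
-8 - - (55, 55)
-4 - - -
0 - - (59, 59)
4 - - (57, 60)
8 - - (57, 58)
12 - - (58, 58)
16 - - -
20 - - -
24 - - -
```

The block is seated with its top at about 60 mm. I'll release it, rise, and head for the pawl.

Request:
{"api": "play_rows", "payload": {"targets": [[0,0,0,0],[0,0,0,0],[0,0,-0.5,0],[0,0,-5,0],[0,0,-10,0]], "fingers": 5.6}}

```text
t: 27.25
eef_pos: [0.5938, 0.0051, 0.3098]
eef_rot: [2.404, -2.017, -0.003]
wrist_force: [1.7, -0.6, 0.3]
grip_width: 0.637
finger_force: 0.0
```

Request:
{"api": "play_rows", "payload": {"targets": [[4,-2.6,-3,0],[8,-5.2,-3,0],[12,-7.8,-3,0],[15.3,-10,-3,0],[15.3,-10,-3,0]], "fingers": 0}}

```text
t: 27.75
eef_pos: [0.7212, -0.132, 0.3387]
eef_rot: [2.402, -2.025, 0.002]
wrist_force: [-1.1, -0.1, -1.5]
grip_width: 0.269
finger_force: 0.0
```

Request:
{"api": "play_rows", "payload": {"targets": [[0,0,0,0],[0,0,0,0],[0,0,0,0]]}}

```text
t: 28.05
eef_pos: [0.7186, -0.1269, 0.3407]
eef_rot: [-2.408, 2.017, -0.001]
wrist_force: [-0.1, -0.1, -0.1]
grip_width: 0.036
finger_force: 0.0
```

```bash
python3 -c "
from h import *
st();go(96,-161,74);prof(-40,28,zmin=30)"
```

```text
t 28.05 clamp 99.0 -160.3 tip z 158.7 yaw -79.9 F [-0.1 -0.1 -0.1] T [ 0.06 -0.06  0.06] grip 3.1 0.0 q [ 0.05  0.61  0.22  0.   -1.18  0.13]
shift [0.07 0.31 8.47] twist 0.1
-40 (34, 34) (31, 39) -
-36 (32, 39) (31, 38) -
-32 (36, 36) (37, 38) -
-28 (41, 49) (41, 41) (53, 53)
-24 (30, 61) (34, 60) (33, 61)
-20 (59, 59) (32, 59) (59, 61)
-16 (58, 59) - (60, 60)
-12 (40, 62) (48, 51) (59, 59)
-8 (43, 57) (46, 551) (55, 545)
-4 (39, 60) (45, 49) (55, 546)
0 (53, 61) (45, 50) (60, 61)
4 (43, 60) (47, 54) (59, 59)
8 (43, 60) (49, 60) (56, 60)
12 (39, 59) (52, 61) (57, 60)
16 (58, 58) (57, 61) -
20 (36, 38) - -
24 (38, 39) - -
```

The block sits flat with its hollow up. Next I'll drop the pawl.

Request:
{"api": "play_rows", "payload": {"targets": [[0.1,0.2,4,0],[0.1,0.2,7,0],[0.1,0.2,8.5,0],[0.1,0.2,8.5,0]]}}

```text
t: 28.5
eef_pos: [0.7167, -0.1286, 0.2525]
eef_rot: [2.405, -2.016, -0.006]
wrist_force: [-0.5, -0.1, 0.0]
grip_width: 0.003
finger_force: 0.0
```

```bash
python3 -c "
from h import *
st()"
```

```text
t 28.5 clamp 96.8 -161.7 tip z 70.5 yaw -79.9 F [-0.5 -0.1  0. ] T [ 0.13 -0.07 -0.02] grip 0.3 0.0 q [ 0.04  0.68  0.12 -0.   -1.02  0.13]
```

Request:
{"api": "play_rows", "payload": {"targets": [[0,1.5,0,0],[0,3,0,0],[0,4.5,0,0],[0,6,0,0],[0,7.5,0,0]]}}

```text
t: 29.0
eef_pos: [0.6438, -0.1422, 0.2576]
eef_rot: [-2.406, 2.016, -0.006]
wrist_force: [0.1, -0.5, -0.8]
grip_width: 0.008
finger_force: 0.0
```

Request:
{"api": "play_rows", "payload": {"targets": [[0,0,0,0],[0,-0.2,-1,0],[0,-0.2,-5,0],[0,-0.2,-8,0]]}}

```text
t: 29.4
eef_pos: [0.6469, -0.1418, 0.3382]
eef_rot: [-2.407, 2.017, -0.006]
wrist_force: [1.6, 0.2, 0.7]
grip_width: 0.008
finger_force: 0.0
```

```bash
python3 -c "
from h import *
st()
p,d=robot.camera('side');Q,_=blk(d);x,y,z=Q[...,0],Q[...,1],Q[...,2]
for nm,m in(('arm/ball above pin',(abs(x-56)<12)&(abs(y+161)<12)),('lever out',(abs(x-92)<12)&(abs(y+161)<12)),('arm -x',(abs(x-28)<14)&(abs(y+161)<8))):
    m=m&(z>42)&(z<120); print(nm,m.sum(),np.percentile(z[m],[50,95,100]) if m.any() else 0)
go(0,-130,67,-15)"
```

```text
t 29.4 clamp 25.8 -162.5 tip z 156.2 yaw -79.9 F [1.6 0.2 0.7] T [ 0.12 -0.1  -0.  ] grip 0.7 0.0 q [ 0.03  0.49  0.01  0.   -1.09  0.15]
arm/ball above pin 120 [59.42537998 94.55115916 96.43005468]
lever out 2 [42.72470092 42.86657977 42.88234409]
arm -x 48 [53.38149929 56.49653444 58.81675161]
shift [-3.36  2.82  9.51] twist -64.9
```

The pawl is down: the ball is at 96 mm and the arm at 54 mm on the −x side. Next I'll click the knob up, starting from yaw about −10°.

Request:
{"api": "play_rows", "payload": {"targets": [[-1.7,1.4,0,-8],[-3.3,2.8,1,-16],[-3.3,2.8,2,-24],[-3.3,2.8,3,-32],[-3.3,2.8,4,-40]], "fingers": 5.6}}

```text
t: 29.95
eef_pos: [0.6134, -0.1139, 0.2962]
eef_rot: [-2.955, 1.064, -0.005]
wrist_force: [0.3, 0.1, 0.1]
grip_width: 0.376
finger_force: 0.0
```

Request:
{"api": "play_rows", "payload": {"targets": [[0,0,0,-8],[0,0,0,-16],[0,0,0,-24],[0,0,0,-30],[0,0,0,-30]]}}

```text
t: 30.45
eef_pos: [0.6134, -0.1141, 0.2961]
eef_rot: [3.13, -0.273, 0.004]
wrist_force: [-0.5, -0.3, 0.2]
grip_width: 0.638
finger_force: 0.0
```

```bash
python3 -c "
from h import *
st();go(0,-130,67,-10)"
```

```text
t 30.45 clamp -2.4 -129.4 tip z 114.1 yaw -10.0 F [-0.5 -0.3  0.2] T [-0.06 -0.03 -0.04] grip 55.5 0.0 q [ 0.08  0.47 -0.14  0.   -0.95  1.32]
shift [ 0.23 -0.03  4.71] twist 0.0
```

Request:
{"api": "play_rows", "payload": {"targets": [[0.2,0,2,0],[0.2,0,4,0],[0.2,0,4.7,0],[0.2,0,4.7,0]]}}

```text
t: 30.85
eef_pos: [0.6144, -0.1146, 0.2472]
eef_rot: [3.129, -0.275, -0.002]
wrist_force: [-0.0, 0.1, -0.4]
grip_width: 0.646
finger_force: 0.0
```

Request:
{"api": "play_rows", "payload": {"targets": [[0,0,0,0],[0,0,0,0],[0,0,0,0],[0,0,0,0]], "fingers": 2.5}}

```text
t: 31.25
eef_pos: [0.6147, -0.1132, 0.2488]
eef_rot: [-3.126, 0.274, -0.006]
wrist_force: [1.5, 5.9, 0.7]
grip_width: 0.392
finger_force: 30.0
```

Request:
{"api": "play_rows", "payload": {"targets": [[0,0,0,8],[0,0,0,16],[0,0,0,24],[0,0,0,32],[0,0,0,40]]}}

```text
t: 31.75
eef_pos: [0.615, -0.1125, 0.2488]
eef_rot: [-2.84, 1.333, -0.004]
wrist_force: [1.2, 8.6, 0.9]
grip_width: 0.391
finger_force: 30.0
```

Request:
{"api": "play_rows", "payload": {"targets": [[0,0,0,8],[0,0,0,16],[0,0,0,24],[0,0,0,32],[0,0,0,32]]}}

```text
t: 32.25
eef_pos: [0.6154, -0.1123, 0.2488]
eef_rot: [-2.365, 2.059, -0.003]
wrist_force: [2.8, 10.0, 1.1]
grip_width: 0.389
finger_force: 30.0
```

```bash
python3 -c "
from h import *
st();prof(-44,28,zmin=30)"
```

```text
t 32.25 clamp -0.2 -128.1 tip z 66.8 yaw -82.1 F [ 2.8 10.   1.1] T [ 2.92 -0.54  0.06] grip 33.9 30.0 q [ 0.08  0.53 -0.18 -0.   -0.85  0.06]
-44 (402, 408) (410, 413) (410, 411)
-40 (401, 406) (410, 413) (411, 411)
-36 (402, 405) (410, 413) (410, 412)
-32 (402, 406) (411, 414) (411, 412)
-28 (406, 406) (409, 412) -
-24 - (59, 59) (57, 57)
-20 - (55, 61) (55, 55)
-16 - (59, 59) (57, 60)
-12 - (48, 416) (59, 415)
-8 (58, 58) (48, 416) (59, 415)
-4 (59, 59) (44, 415) (57, 415)
0 (58, 58) (47, 417) (57, 415)
4 (54, 61) (45, 50) (58, 416)
8 (40, 61) (47, 56) (56, 416)
12 (44, 60) (47, 61) (57, 61)
16 (61, 62) (57, 60) -
20 - (57, 439) (58, 422)
24 (36, 38) (431, 440) (423, 423)
```

Request:
{"api": "play_rows", "payload": {"targets": [[0,0,0,4],[0,0,0,8],[0,0,0,10],[0,0,0,10]]}}

```text
t: 32.7
eef_pos: [0.6155, -0.1123, 0.2489]
eef_rot: [-2.179, 2.254, -0.003]
wrist_force: [3.2, 9.7, -0.5]
grip_width: 0.387
finger_force: 30.0
```

```bash
python3 -c "
from h import *
st()"
```

```text
t 32.7 clamp -0.0 -128.0 tip z 66.9 yaw -92.0 F [ 3.2  9.7 -0.5] T [ 2.88 -0.61  0.1 ] grip 33.6 30.0 q [ 0.08  0.53 -0.18 -0.   -0.85 -0.11]
```

Request:
{"api": "play_rows", "payload": {"targets": [[0,0,0,4],[0,0,0,8],[0,0,0,10],[0,0,0,10]]}}

```text
t: 33.1
eef_pos: [0.6156, -0.1123, 0.2488]
eef_rot: [-1.974, 2.435, -0.003]
wrist_force: [3.2, 9.6, 0.4]
grip_width: 0.391
finger_force: 29.9
```

```bash
python3 -c "
from h import *
st()
o=robot.get_obs()
p,d=robot.camera('side');Q,_=blk(d);h=cv2.cvtColor(p,cv2.COLOR_RGB2HSV);pale=(h[...,1]<75)&(h[...,2]>100)
for a in range(-56,-14,2):
    m=(abs(Q[...,0])<17)&(Q[...,1]>=a)&(Q[...,1]<a+2)&(Q[...,2]>30)&(Q[...,2]<44); print(a,m.sum(),(m&pale).sum(),end=' | ')"
```

```text
t 33.1 clamp 0.1 -128.1 tip z 66.8 yaw -101.9 F [3.2 9.6 0.4] T [ 2.86 -0.76  0.1 ] grip 34.0 29.9 q [ 0.08  0.53 -0.18 -0.   -0.85 -0.28]
-56 1 0 | -54 1 0 | -52 3 0 | -50 3 0 | -48 0 0 | -46 0 0 | -44 0 0 | -42 0 0 | -40 0 0 | -38 0 0 | -36 0 0 | -34 3 0 | -32 0 0 | -30 1 0 | -28 0 0 | -26 3 3 | -24 4 4 | -22 3 3 | -20 4 3 | -18 1 1 | -16 0 0 |
```

Torque has risen to about 0.10 N m. I'll let go, clear the view and compare the jaw position with the first picture.

Request:
{"api": "play_rows", "payload": {"targets": [[0,0,0,0],[0,0,0,0],[0,0,0,0],[0,0,-4,0],[0,0,-8,0]], "fingers": 5.6}}

```text
t: 33.65
eef_pos: [0.6136, -0.1152, 0.3273]
eef_rot: [1.974, -2.439, -0.004]
wrist_force: [0.4, 0.3, 0.4]
grip_width: 0.631
finger_force: 0.0
```

Request:
{"api": "play_rows", "payload": {"targets": [[5,0,-5,0],[10,0,-7,0],[15,0,-7,0],[15,0,-7,0]]}}

```text
t: 34.05
eef_pos: [0.5815, -0.265, 0.3997]
eef_rot: [-1.972, 2.444, -0.004]
wrist_force: [0.0, 0.1, 0.7]
grip_width: 0.642
finger_force: 0.0
```

```bash
python3 -c "
from h import *
st()
p,d=robot.camera('side');np.savez('side9.npz',p=p,d=d)
p0=np.load('side0.npz')['p']
# grey profile along clamp x=-17 & 0, z=38 line
for x in(-8,0,8):
  for q in(p0,p):
    g=cv2.cvtColor(q,cv2.COLOR_RGB2GRAY)
    print(x,[int(cv2.getRectSubPix(g,(1,1),tuple(map(float,proj('side',np.r_[c2w(x,y),.038]))))[0,0]) for y in range(-64,-14,2)])
def crop(q):
    u,v=proj('side',np.r_[c2w(20,-70),.05]).astype(int);return cv2.resize(q[v-55:v+55,u-55:u+55][:,:,::-1],(395,395),interpolation=cv2.INTER_CUBIC)
cv2.imwrite('pics/p9.png',np.hstack([crop(p0),crop(p)]))"
```

```text
t 34.05 clamp -60.0 -272.5 tip z 217.7 yaw -102.2 F [0.  0.1 0.7] T [ 0.12 -0.01  0.06] grip 55.9 0.0 q [-0.17  0.41  0.04  0.   -1.19 -0.04]
-8 [34, 39, 45, 49, 51, 57, 77, 94, 101, 98, 87, 73, 65, 64, 65, 74, 91, 103, 112, 131, 146, 145, 138, 119, 107]
-8 [74, 64, 55, 52, 46, 51, 62, 81, 100, 100, 90, 76, 67, 66, 67, 77, 96, 108, 117, 138, 154, 152, 144, 124, 112]
0 [64, 59, 54, 51, 49, 56, 71, 92, 102, 102, 93, 75, 65, 63, 66, 73, 94, 111, 108, 119, 137, 142, 140, 136, 133]
0 [64, 65, 65, 64, 65, 66, 67, 68, 67, 74, 72, 60, 57, 54, 50, 57, 64, 88, 109, 123, 145, 147, 142, 140, 150]
8 [74, 72, 63, 52, 50, 51, 70, 93, 99, 95, 78, 65, 63, 62, 63, 65, 84, 104, 115, 134, 148, 145, 132, 127, 141]
8 [64, 63, 65, 65, 65, 65, 65, 64, 68, 81, 107, 125, 123, 107, 80, 68, 70, 72, 75, 76, 70, 70, 93, 115, 131]
```

View pics/p9.png

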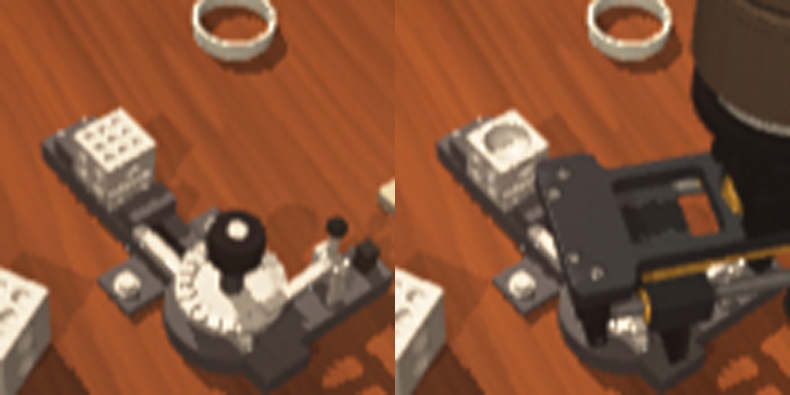

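In the final view (right half) the large hollow faces up at about (510,140). The block is seated between the jaws, and the jaw is back at its as-found tooth, within about 1 mm. I'm handing in.

```bash
python3 -c "
from plant import robot
print(robot.finish_job())"
```

```text
the job is handed in; nothing more can be done
None
```

I turned the block over and handed the job in: the large hollow faces up, the block sits flat between the jaws, the pawl is down and the knob is back at its as-found tooth, for about 8 N of grip by estimate. The first pawl throw fell back when I moved the wrong way, so I repeated it, and I turned the block in two tilts against the fixed jaw and bench without dropping it.

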